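# Put the lid set on the scraps pail and lift its filter cover off alone

### The arm

A 6-joint arm with a two-finger parallel gripper is mounted at the origin on the work surface. World frame = base frame: x ahead of the robot, y to its left, z up, the work surface at z = 0. Lengths are in m, angles in rad, forces in N, time in s.
With the tool pointing down it reaches from about 0.25 to 0.775 m from the base axis. Payload 4 kg.
Tool frame: the origin (TCP) lies at the very end of the fingers, on their centre line; the grasp point (between the pads) lies 19 mm behind it (bot.hold_point_z is the z of the grasp point in the tool frame, in m); z points along the fingers, y is the direction in which the jaws open and shut (so a half turn about z gives the same grasp; the last joint's range is limited). The gripper opens to 85 mm and grips with 20 to 120 N. Pads are 22 mm wide; open, the fingers measure 114 mm over their backs; the gripper's body (76 mm by 85 mm) begins 54 mm behind the grasp point. The pads swing forward as they close: fully open they stand 13 mm farther back than shut.
Start: joints at [1.051, 0.087, 1.371, -0, 1.684, -0.103], TCP at [0.223, 0.503, 0.231] pointing down, gripper open.
Joint ranges: [-3.1, 3.1], [-0.76, 2.03], [0.27, 2.55], [-1.08, 4.22], [0.17, 2.65], [-2.57, 2.57]. Speed limits (rad/s): [2.79, 2.79, 3.14, 3.14, 3.14, 3.14].

### API

Orientations are given as a rotation vector (axis times angle).
In Python, from plant import status, imaging, hand_in, bot gives the robot as it stands. The module is installed in compiled form; this text tells all that it offers.
- The arm moves only by the tool drive_tool, never from a script. Its argument "series" is text: rows parted by semicolons, each of 4 numbers parted by spaces: the shift along the tool's x, y, z as a fraction of full scale, then the turn about the tool's z as a fraction of full scale. In form: dx dy dz turn; .... A call has exactly 10 rows; each row is the pose to reach, as a shift and turn from the pose measured when the call began, along the tool's axes at that moment, turning the shorter way round; what a row does not reach only later rows make up. Full scale, the value 1, is 0.3 m for a shift and 180 degrees for a turn. A row lasts 1/8 s, in which the tool goes at most 62.5 mm and 10.7 degrees, less where a joint would pass 70% of its speed; a pose out of reach is approached as far as the arm can. A call with a number of a shift or a turn outside -1 to 1 is refused whole. A call with a gripper value outside its range is refused whole. "hand" is the gripper command: -1 is fully open, 1 is shut, values between are in proportion, set as the call begins (left out, the last holds). The fingers move at their own pace and stop on an object; "force" is the grip in N (left out, the last holds). Time passes only in rows, so rows that repeat a pose let the fingers close, or fill a call up. It gives the time, the measured TCP pose, the force and the opening at its end, in the units of the state.
- status.read_state(): the state, without advancing time (a new reading comes with each control period).
- imaging.grab_frame(name): name is "side" or "top" or "wrist"; returns the picture (400x640x3 uint8, red, green, blue); there is no depth.
- imaging.calibration(name): a dict with "mtx" (3x3 intrinsics, pixels), "dist" ([k1, k2, p1, p2, k3] as OpenCV has them; the pictures are not rectified), "xyz" and "rotation" of the camera in the world. Camera axes: x right, y down, z forward; pixel columns grow to the right and rows downward; lengths in m; the calibration is good to about 2 mm. A picture is of the moment at which its call begins: read the wrist's pose just before it. calibration takes no time and is no camera call; for the wrist camera it gives the pose at the moment of the call.
- hand_in(): hands the job in, once; it reports no verdict.
The state is a dict: "t": time; "qpos": joint angles; "joint_vel": joint speeds; "tau": joint torques, N m; "tool_pos": TCP position; "orientation": TCP orientation; "wrist_force": force on the tool from outside, world axes, zero at the start; "wrist_torque": the same for the moment, N m; "grip_width": finger opening in m.
Only numpy, scipy, OpenCV 4.12 (cv2) and the standard library are available. Lean on these libraries where they do the work, as an engineer would, in place of code of your own. Each camera call takes 0.05 s, during which the arm holds its last target. There are 200 camera calls.

### The job

The scraps pail's filter is due for changing and the pail must stay shut meanwhile: lift its nested lid set from beside the drawer by the inner lid's white knob, which brings the blue filter cover along, lower the set gently onto the pail in the drawer until the inner lid is fully home, and let go of the knob. Then take the blue cover by its collar and lift it off alone, leaving the inner lid undisturbed in the pail; the lids must not come apart before the inner one is home. Finish holding the cover still and level over the pail, about 10 cm above where it sat, without putting it down, and leave the pail, the drawer and everything else where they stand.

Things in the scene. Friction and masses are not known exactly. Their poses are not given: they have to be found in the camera images.
- knob (a point): Centre of the part of the inner lid's white round knob that stands above the cover's collar while nested; z up. The knob is an upright cylinder 26 mm in diameter; its top is 14 mm above this point, the nested collar's top 14 mm below it. At the start 68 mm above the plywood (z = 0). With the inner lid home in the pail it is 52 mm above pail_mouth.
- collar (a point): Centre of the blue cover's collar, at mid-height; z up. The collar is an upright open tube, 50 mm outside and 42 mm inside diameter, 24 mm high (12 mm above and below this point), in the middle of the cover; the knob stands up through it. Nested, this point is 26 mm below knob and within 2 mm of the knob's axis; nested on the shut pail it is 26 mm above pail_mouth.
- pail_mouth (a point): Centre of the pail's mouth, level with its rim; z up. Rim 111 mm outside, 104 mm inside diameter. About 165 mm above the plywood.
- inner_lid: White plastic inner lid, one rigid piece with the knob, 0.14 kg, loose: flange 118 mm in diameter, 4 mm thick, which rests on the pail's rim; under it a plug 16 mm deep, 99 mm in diameter (90 mm at its tapered foot). Origin: centre of the plug's underside, 68 mm below knob. At the start the lid set stands on the plywood on this plug, left or right of the drawer.
- cover: Blue filter cover with black vent slots, 0.16 kg, loose: disc 128 mm in diameter, 10 mm thick, with a skirt of 122 mm inside diameter hanging 12 mm below the disc. It just lies on the inner lid's flange, nothing locks it: lifting the knob lifts both lids, lifting the collar lifts the cover alone. Origin: centre of the disc's underside, 22 mm below collar.
- pail: Stainless kitchen-scraps pail, round, open, 140 mm high, about 0.75 kg, standing loose in the front half of the drawer, whose floor is 25 mm above the plywood; a thin wire bail hangs down at its side. Origin: centre of its underside.
- drawer (a joint): How far the drawer has been slid from where it stood at the start (m, 0 at the start, positive towards the robot); it slides stiffly on its runners (about 5 N). White plastic, 420 mm along x, 300 mm wide, walls up to 88 mm above the plywood; turned by up to 5 degrees with its runners.
- spray: Green spray bottle, capped shut, 72 mm in diameter and 220 mm tall, standing in the back of the drawer at least 0.17 m beyond the pail's axis. Origin at the centre of its underside. Bystander.
- brush: Yellow nylon brush, 208 mm long, 33 mm high, lying bristles down across the drawer just behind the pail; origin under its middle. Bystander.
- pipe: White PVC pipe offcut, 40 mm in diameter and 85 mm tall, standing in the back of the drawer; origin at the centre of its underside. Bystander.
- plug: Stainless steel sink plug with a rubber foot and a small knob, 82 mm in diameter, 46 mm high, in the back of the drawer; origin at the centre of its underside. Bystander.
- filter: Spare charcoal filter ring, dark grey, 100 mm outside diameter, 8 mm high, lying flat on the plywood; origin at the centre of its underside. Bystander.
- tub: White tub with red lid, 96 mm in diameter, 104 mm tall, on the plywood on the other side of the drawer from the lid set; origin at the centre of its underside. Bystander.
- wrench: Steel wrench lying on the plywood to the left of the drawer; origin under its middle. Bystander.
There are look-alikes about, which are no part of the job. Leave any orange or red look-alike of the cover alone.

How it is judged:
By the outcome, as a careful person would: the job done as asked, in the order asked, and still so for the second after the job is handed in, while the arm keeps its last pose, push and grip.
It also fails if it takes over 64 s, if anything falls off the work surface, if the arm or the gripper's body presses on something with over 40 N, if the wrist force passes 120 N, or if a joint passes its speed limit or range.

## Working session

There is one attempt and no reset: what is moved stays moved. The work goes in short steps, Python scripts to look and compute and a tool call to move; the robot and the scene stay as the last step left them, time stands still between calls to the robot, and variables do not carry over. Pictures are saved under pics/ and viewed, about 8 in all and at most 12, crops included, and the job is handed in when it is done.

Besides the shell and the picture viewer there is one more tool, called after "Request:" by a JSON object that holds its "fn" and its "kwargs", one argument or row to a line. drive_tool: Moves the arm, as the interface text tells. Its arguments: {"type":"object","properties":{"series":{"type":"string"},"hand":{"type":"number"},"force":{"type":"number"}},"required":["series"]}

```bash
mkdir -p pics; cat > h.py <<'E'
import numpy as np, cv2
from scipy.spatial.transform import Rotation as R
from plant import status, imaging, bot
def cal(n):
    c=imaging.calibration(n); r=np.array(c["rotation"],float)
    r = R.from_rotvec(r).as_matrix() if r.shape==(3,) else r
    return np.array(c["mtx"],float),np.array(c["dist"],float),np.array(c["xyz"],float),r
def ray(c,uv):
    K,d,o,r=c
    p=cv2.undistortPoints(np.array([[uv]],float),K,d)[0,0]
    v=r@np.array([p[0],p[1],1]); return o,v/np.linalg.norm(v)
def onz(c,uv,z):
    o,v=ray(c,uv); return o+v*(z-o[2])/v[2]
def tri(rs):
    A=0;b=0
    for o,v in rs:
        M=np.eye(3)-np.outer(v,v); A=A+M; b=b+M@o
    x=np.linalg.solve(A,b); return x,[np.linalg.norm((np.eye(3)-np.outer(v,v))@(x-o)) for o,v in rs]
def proj(c,P):
    K,d,o,r=c
    return cv2.projectPoints(np.array(P,float).reshape(-1,1,3),cv2.Rodrigues(r.T)[0],-r.T@o,K,d)[0][:,0]
def rows(dxyz_world):
    s=status.read_state(); return R.from_rotvec(s["orientation"]).as_matrix().T@np.array(dxyz_world)/0.3
def save(n,img): cv2.imwrite("pics/"+n,img[:,:,::-1])
E
python3 - <<'E'
from h import *
print(status.read_state())
print(bot.hold_point_z)
for n in("side","top"):
    im=imaging.grab_frame(n); save(n+"0.png",im); np.save(n+"0.npy",im); c=imaging.calibration(n); print(n,c)
print(imaging.calibration("wrist"))
E
```

```text
{'t': 0.0, 'qpos': array([ 1.05090688e+00,  8.79631460e-02,  1.37225429e+00,  5.87406963e-06,
        1.68359194e+00, -1.03084685e-01]), 'joint_vel': array([-9.01585352e-04,  4.32712252e-05,  1.13139578e-04, -7.90720770e-04,
        4.66869002e-04,  4.69159118e-04]), 'tau': array([-1.38548671e-04, -3.51859689e+01, -3.13272429e+01, -1.42118729e-04,
        1.06556568e-02,  2.00327196e-05]), 'tool_pos': array([0.22241126, 0.50248553, 0.23013465]), 'orientation': array([-0.64984338, -3.07294549,  0.00331092]), 'wrist_force': array([ 0.27744526,  0.14052897, -0.31881706]), 'wrist_torque': array([-0.03400618, -0.00519626, -0.01524839]), 'grip_width': 0.08551561054386035}
-0.0187
side {'mtx': array([[424.0999292 ,   0.        , 313.82316846],
       [  0.        , 424.0999292 , 205.33945363],
       [  0.        ,   0.        ,   1.        ]]), 'dist': array([-0.04154023,  0.        ,  0.        ,  0.        ,  0.        ]), 'xyz': array([0.50316541, 0.8710686 , 0.74617733]), 'rotation': array([-0.06172137,  2.76836682, -1.44434703])}
top {'mtx': array([[430.9847385 ,   0.        , 314.22982538],
       [  0.        , 430.9847385 , 201.08766143],
       [  0.        ,   0.        ,   1.        ]]), 'dist': array([-0.07449088,  0.        ,  0.        ,  0.        ,  0.        ]), 'xyz': array([0.34354227, 0.01064694, 1.49366133]), 'rotation': array([-2.15675671,  2.11663633, -0.16045769])}
{'mtx': array([[321.88528006,   0.        , 320.82283446],
       [  0.        , 321.88528006, 197.14616142],
       [  0.        ,   0.        ,   1.        ]]), 'dist': array([-0.06529707,  0.        ,  0.        ,  0.        ,  0.        ]), 'xyz': array([0.14812408, 0.53562047, 0.37236801]), 'rotation': array([2.39685631, 1.55870206, 0.25031886])}
```

View pics/top0.png

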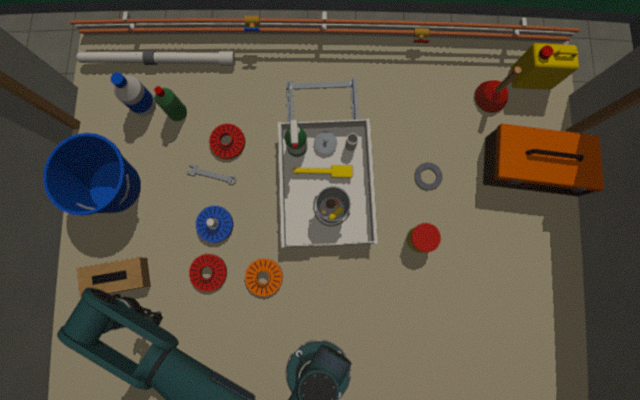

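View pics/side0.png

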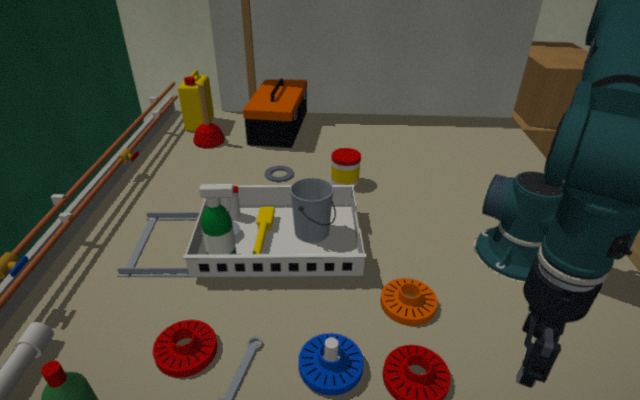

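The top view shows one blue cover with a white knob at about (213,225), or (331,350) in side. The look-alikes are red at (227,141) and (208,273) and orange at (264,278). Only the blue one has a white knob. The pail is at (331,206), or (312,210) in side.

```bash
python3 - <<'E'
from h import *
t=np.load("top0.npy");s=np.load("side0.npy")
ct,cs=cal("top"),cal("side")
a=cv2.resize(t[185:265,170:250],(400,400),interpolation=cv2.INTER_CUBIC)
b=cv2.resize(s[310:400,285:385],(400,400),interpolation=cv2.INTER_CUBIC)
a2=cv2.resize(t[175:235,290:370],(400,300),interpolation=cv2.INTER_CUBIC)
b2=cv2.resize(s[170:250,265:365],(400,300),interpolation=cv2.INTER_CUBIC)
save("crop1.png",np.vstack([np.hstack([a,b]),np.hstack([a2,b2])])[:700,:][:, :])
im=cv2.imread("pics/crop1.png"); cv2.imwrite("pics/crop1.png",cv2.resize(im,(680,595)))
def whiteblob(img,x0,y0,x1,y1):
    h=cv2.cvtColor(img[y0:y1,x0:x1],cv2.COLOR_RGB2HSV)
    m=((h[...,1]<70)&(h[...,2]>130)).astype(np.uint8)
    n,l,st,c=cv2.connectedComponentsWithStats(m)
    for i in range(1,n):
        if st[i,4]>15: print(st[i]+[x0,y0,0,0,0],c[i]+[x0,y0])
print("top");whiteblob(t,200,212,226,238);print("side");whiteblob(s,318,330,345,366)
for k,img,bx in(("top",t,(190,200,240,250)),("side",s,(290,325,370,395))):
    h=cv2.cvtColor(img[bx[1]:bx[3],bx[0]:bx[2]],cv2.COLOR_RGB2HSV)
    m=((h[...,0]>100)&(h[...,0]<125)&(h[...,1]>120)&(h[...,2]>60)).astype(np.uint8)
    p=cv2.findNonZero(m); hull=cv2.convexHull(p)
    print(k,cv2.boundingRect(p),cv2.fitEllipse(hull),bx[:2])
E
```

```text
top
[207 219   7   7  38] [209.81578947 221.68421053]
side
[325 337  13  11 109] [330.94495413 342.36697248]
top (6, 6, 37, 37) ((23.857812881469727, 23.86110496520996), (36.005096435546875, 36.64787673950195), 37.28779983520508) (190, 200)
side (9, 8, 65, 62) ((40.475772857666016, 38.94432067871094), (62.12775421142578, 65.69588470458984), 104.4962158203125) (290, 325)
```

View pics/crop1.png

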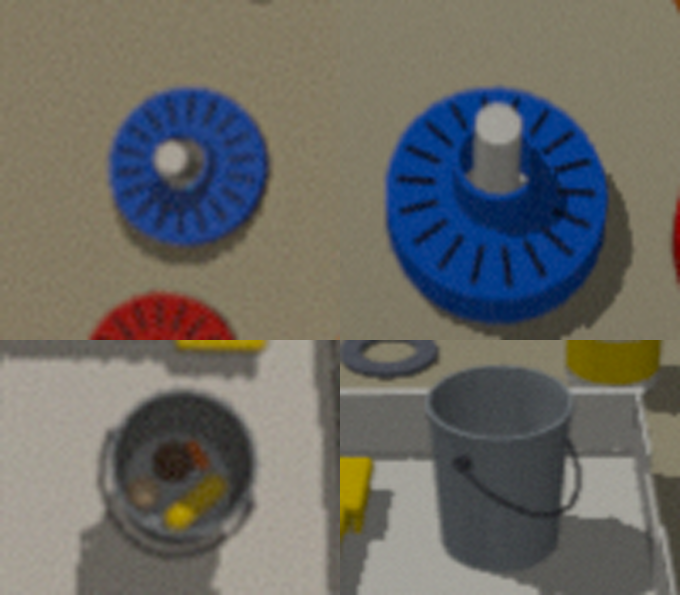

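The crop confirms the blue cover with the white knob. In top the knob's top is at about (210.5,222) and in side at (331.5,342). The pail rim's centre is at about (333,204) in top and (312,189.5) in side.

```bash
python3 - <<'E'
from h import *
ct,cs=cal("top"),cal("side")
for n,a,b in(("knobtop",(210.3,222),(331.3,342)),("mouth",(333,204.4),(312.1,189.5))):
    print(n,tri([ray(ct,a),ray(cs,b)]))
print(onz(ct,(213.86,223.86),.03), onz(ct,(333,204.4),.165),onz(cs,(312.1,189.5),.165))
K,d,o,r=cal("wrist"); s=status.read_state(); T=R.from_rotvec(s["orientation"]).as_matrix()
print("cam in tool",T.T@(o-s["tool_pos"]),T.T@r, T)
E
```

```text
knobtop (array([0.49059291, 0.36530832, 0.08037118]), [np.float64(0.0004433233188322002), np.float64(0.0004433233188322823)])
mouth (array([ 0.54529534, -0.03724386,  0.16094502]), [np.float64(0.0007908975163032718), np.float64(0.0007908975163033096)])
[0.48922307 0.36531717 0.03      ] [ 0.54388509 -0.03705413  0.165     ] [ 0.54578755 -0.03117364  0.165     ]
cam in tool [ 8.13881451e-02 -1.02813242e-04 -1.42096176e-01] [[-1.19837788e-03 -9.48359937e-01 -3.17193938e-01]
 [ 9.99999043e-01 -9.17411031e-04 -1.03514233e-03]
 [ 6.90690296e-04 -3.17194875e-01  9.48360129e-01]] [[-9.14371084e-01  4.04875971e-01 -9.84715663e-04]
 [ 4.04877117e-01  9.14369483e-01 -1.72310578e-03]
 [ 2.02749828e-04 -1.97424693e-03 -9.99998031e-01]]
```

Request:
{"fn": "drive_tool", "kwargs": {
  "series": "-0.05 -0.003 0 0;-0.15 -0.01 0.02 0;-0.28 -0.016 0.04 0;-0.42 -0.024 0.06 0;-0.56 -0.03 0.08 0;-0.7 -0.04 0.1 0;-0.83 -0.047 0.12 0;-0.94 -0.053 0.133 0;-1 -0.056 0.133 0;-1 -0.056 0.133 0",
  "hand": -0.2,
  "force": 40
}}

```text
t: 1.35
tool_pos: [0.4907, 0.3648, 0.1901]
orientation: [-0.653, -3.072, 0.004]
wrist_force: [-0.5, -0.6, -0.0]
grip_width: 0.0512
```

```bash
python3 - <<'E'
from h import *
s=status.read_state();print(s["tool_pos"],s["orientation"],s["grip_width"],s["t"],s["wrist_force"])
c=cal("wrist");im=imaging.grab_frame("wrist");save("w1.png",im)
print(proj(c,[[.4905,.3653,.082],[.4905,.3653,.054],[.4905,.3653,.03]]))
E
```

```text
[0.49072617 0.36478908 0.19005114] [-0.65278066 -3.07175238  0.00350273] 0.05123476911596442 1.35 [-0.49625649 -0.56896821 -0.02579362]
[[322.07192045 194.10226917]
 [322.05459522 184.53000769]
 [322.04200537 177.62383872]]
```

View pics/w1.png

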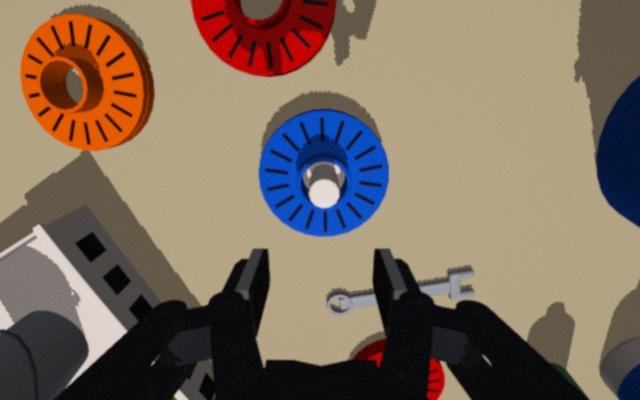

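The wrist view shows the blue cover centred at (324,172) and the knob's top at (324,194), against (322,194) predicted. That agrees to 1.5 mm, so I descend.

Request:
{"fn": "drive_tool", "kwargs": {
  "series": "0 0.006 0.06 0;0 0.006 0.13 0;0 0.006 0.2 0;0 0.006 0.27 0;0 0.006 0.33 0;0 0.006 0.38 0;0 0.006 0.42 0;0 0.006 0.443 0;0 0.006 0.443 0;0 0.006 0.443 0",
  "hand": -0.2
}}

```text
t: 2.65
tool_pos: [0.4909, 0.3672, 0.0582]
orientation: [-0.651, -3.073, 0.001]
wrist_force: [0.4, -0.3, -0.2]
grip_width: 0.0509
```

Request:
{"fn": "drive_tool", "kwargs": {
  "series": "0 0 0 0;0 0 0 0;0 0 0 0;0 0 0 0;0 0 0 0;0 0 0 0;0 0 0 0;0 0 0 0;0 0 0 0;0 0 0 0",
  "hand": 1,
  "force": 50
}}

```text
t: 3.9
tool_pos: [0.4913, 0.3673, 0.0591]
orientation: [0.651, 3.073, -0.0]
wrist_force: [-1.4, -1.3, 5.5]
grip_width: 0.0244
```

Request:
{"fn": "drive_tool", "kwargs": {
  "series": "0 0 -0.01 0;0 0 -0.03 0;0 0 -0.08 0;0 0 -0.16 0;0 0 -0.26 0;0 0 -0.38 0;0 0 -0.5 0;0 0 -0.6 0;0 0 -0.66 0;0 0 -0.68 0"
}}

```text
t: 5.15
tool_pos: [0.4914, 0.3676, 0.2647]
orientation: [0.651, 3.071, 0.002]
wrist_force: [-0.0, -0.8, -2.9]
grip_width: 0.0242
```

```bash
python3 - <<'E'
from h import *
s=status.read_state();print(s["tool_pos"],s["orientation"],s["grip_width"],s["t"],s["wrist_force"])
im=imaging.grab_frame("side");save("s2.png",im[100:400,200:600]);c=cal("wrist");iw=imaging.grab_frame("wrist");save("w2.png",iw)
a=cv2.imread("pics/s2.png");b=cv2.imread("pics/w2.png");cv2.imwrite("pics/c2.png",np.hstack([a,cv2.resize(b,(400,300))]))
cv2.imwrite("pics/c2.png",np.hstack([a,cv2.resize(b[:,100:540],(400,300))]))
s=status.read_state(); T=R.from_rotvec(s["orientation"]).as_matrix()
print(T.T@(np.array([.545,-.035,.165])-s["tool_pos"]))
E
```

```text
[0.49143277 0.3675597  0.26471198] [6.50679578e-01 3.07105348e+00 2.39400432e-03] 0.024164657125902607 5.15 [-0.01725069 -0.81277498 -2.88377568]
[-0.21234156 -0.34592607  0.09821326]
```

View pics/c2.png

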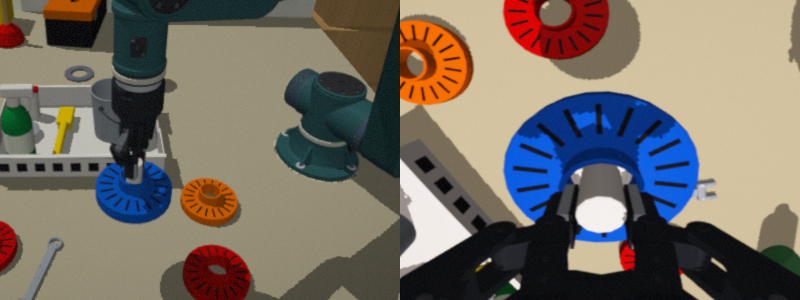

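The set came up together: -2.9 N matches 0.30 kg, and the cover sits nested around the knob. I carry it partway and re-measure the pail with the wrist camera.

Request:
{"fn": "drive_tool", "kwargs": {
  "series": "-0.01 -0.02 -0.02 0;-0.04 -0.07 -0.04 0;-0.09 -0.16 -0.06 0;-0.16 -0.27 -0.067 0;-0.23 -0.39 -0.067 0;-0.3 -0.51 -0.067 0;-0.37 -0.62 -0.067 0;-0.42 -0.71 -0.067 0;-0.445 -0.76 -0.067 0;-0.452 -0.772 -0.067 0"
}}

```text
t: 6.5
tool_pos: [0.521, 0.0996, 0.2833]
orientation: [0.654, 3.072, 0.0]
wrist_force: [0.4, 0.5, -2.6]
grip_width: 0.0244
```

```bash
python3 - <<'E'
from h import *
s=status.read_state();print(s["tool_pos"],s["orientation"],s["grip_width"],s["t"],s["wrist_force"])
c=cal("wrist");im=imaging.grab_frame("wrist");save("w3.png",im);np.save("w3.npy",im);np.savez("w3c.npz",K=c[0],d=c[1],o=c[2],r=c[3])
print(proj(c,[[.545,-.035,.165]]))
E
```

```text
[0.52099203 0.09965    0.28334949] [6.53630251e-01 3.07226552e+00 2.71165574e-04] 0.024363823680962685 6.5 [ 0.43437183  0.47535036 -2.60089405]
[[200.27317247 269.15963617]]
```

View pics/w3.png

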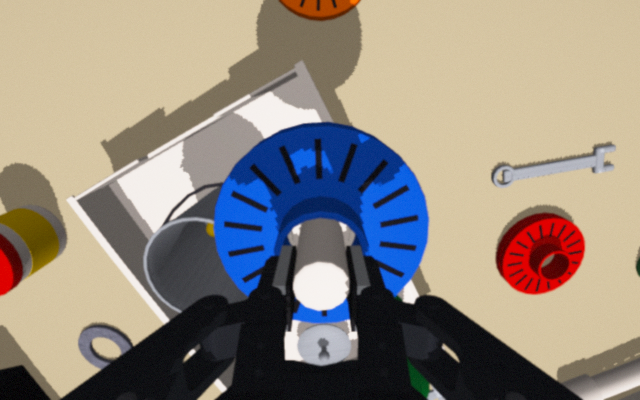

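The wrist view shows the pail half hidden behind the cover, with its left rim extreme at about (144,258). I step back a little to see the whole mouth.

Request:
{"fn": "drive_tool", "kwargs": {
  "series": "0.01 0.03 0 0;0.03 0.08 0 0;0.06 0.14 0 0;0.08 0.19 0 0;0.1 0.22 0 0;0.1 0.23 0 0;0.1 0.23 0 0;0.1 0.23 0 0;0.1 0.23 0 0;0.1 0.23 0 0"
}}

```text
t: 7.8
tool_pos: [0.5218, 0.1748, 0.2834]
orientation: [0.654, 3.072, -0.0]
wrist_force: [0.9, -0.3, -2.6]
grip_width: 0.0243
```

```bash
python3 - <<'E'
from h import *
s=status.read_state();print(s["tool_pos"],s["orientation"],s["grip_width"],s["t"],s["wrist_force"])
c=cal("wrist");im=imaging.grab_frame("wrist");save("w4.png",im)
np.savez("w4c.npz",K=c[0],d=c[1],o=c[2],r=c[3])
u,v=proj(c,[[.545,-.035,.165]])[0];print(u,v)
x0,y0=int(max(u-100,0)),int(v-75); cr=im[y0:y0+150,x0:x0+200].copy(); print(x0,y0)
a=np.linspace(0,2*np.pi,100);
big=cv2.resize(cr,None,fx=4,fy=4,interpolation=cv2.INTER_CUBIC)
for rad in(.0555,):
    P=proj(c,np.c_[.545+rad*np.cos(a),-.035+rad*np.sin(a),0*a+.165])
    for p in P: cv2.circle(big,(int((p[0]-x0)*4),int((p[1]-y0)*4)),1,(255,0,0),-1)
save("w4z.png",big)
E
```

```text
[0.52178914 0.17483064 0.28336355] [ 6.53610405e-01  3.07206398e+00 -5.11262114e-05] 0.024260484851377644 7.8 [ 0.89424338 -0.25941893 -2.61961986]
135.80658082081553 294.6309682724028
35 219
```

View pics/w4z.png

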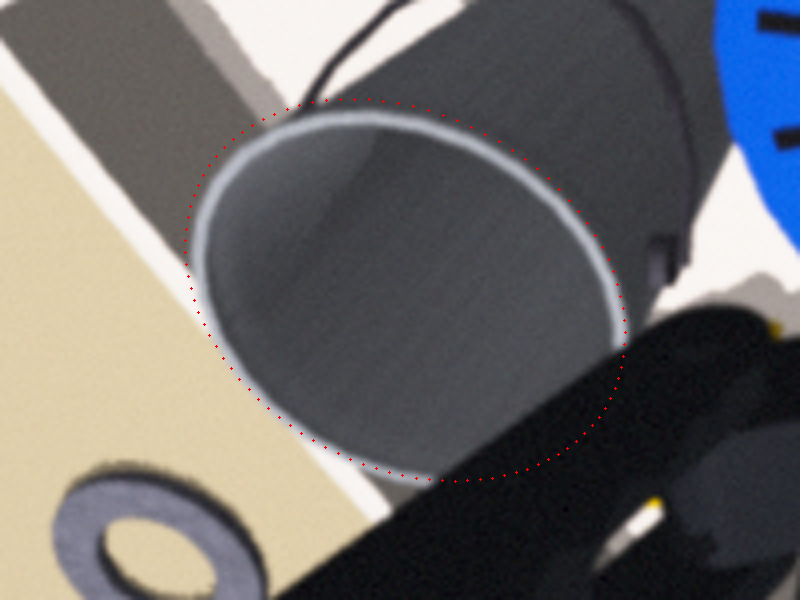

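The predicted circle nearly coincides with the rim in the picture, offset by 1–2 mm. I refine the centre from rim edge points read off the crop.

```bash
python3 - <<'E'
from h import *
from scipy.optimize import least_squares
z=np.load("w4c.npz");c=(z["K"],z["d"],z["o"],z["r"])
q=np.array([(190,262),(245,143),(300,116),(360,109),(450,121),(560,187),(628,330),(225,367),(300,439),(400,482)])/4.+[35,219]
# resized pixel centres: half-pixel shift
q=q-0.375
def f(p,zz):
    P=np.array([onz(c,u,zz) for u in q]); return np.hypot(*(P[:,:2]-p[:2]).T)-p[2]
for zz in(.155,.16,.165,.17):
    r=least_squares(f,[.545,-.035,.055],args=(zz,)); print(zz,r.x,np.abs(r.fun).max())
s=status.read_state(); T=R.from_rotvec(s["orientation"]).as_matrix()
r=least_squares(f,[.545,-.035,.055],args=(.164,)).x
print(T.T@(np.array([r[0],r[1],s["tool_pos"][2]])-s["tool_pos"])/.3)
E
```

```text
0.155 [ 0.55086486 -0.04474635  0.05810977] 0.0010252879317218938
0.16 [ 0.54895008 -0.04007538  0.05703536] 0.0010063311004920583
0.165 [ 0.54703529 -0.03540442  0.05596096] 0.000987374090185282
0.17 [ 0.54512051 -0.03073346  0.05488655] 0.0009684170785818555
[-3.64679026e-01 -6.08413448e-01  1.73271232e-04]
```

Request:
{"fn": "drive_tool", "kwargs": {
  "series": "-0.01 -0.02 0 0;-0.04 -0.06 0 0;-0.08 -0.13 0 0;-0.13 -0.22 0 0;-0.19 -0.32 0 0;-0.25 -0.42 0 0;-0.3 -0.51 0 0;-0.34 -0.57 0 0;-0.359 -0.606 0 0;-0.359 -0.606 0 0"
}}

```text
t: 9.1
tool_pos: [0.5461, -0.0359, 0.2833]
orientation: [0.656, 3.072, 0.0]
wrist_force: [-1.1, 1.4, -2.1]
grip_width: 0.0243
```

```bash
python3 - <<'E'
from h import *
s=status.read_state();print(s["tool_pos"],s["orientation"],s["grip_width"],s["t"],s["wrist_force"])
c=cal("wrist");iw=imaging.grab_frame("wrist")
p=s["tool_pos"]
T=R.from_rotvec(s["orientation"]).as_matrix()
ov=iw.copy()
a=np.linspace(0,2*np.pi,60)
def circ(rad,dz,col):
    P=proj(c,np.c_[p[0]+rad*np.cos(a),p[1]+rad*np.sin(a),0*a+p[2]+dz])
    for q in P: cv2.circle(ov,(int(round(q[0])),int(round(q[1]))),0,col,-1)
circ(.064,.030-.059,(255,0,0)); circ(.025,.054-.059,(0,255,0)); circ(.013,.082-.059,(255,0,255))
si=imaging.grab_frame("side")
a1=cv2.resize(ov[100:360,200:440],(480,520)); b1=cv2.resize(si[100:260,250:400],(320,341))
can=np.zeros((520,800,3),np.uint8); can[:,:480]=a1; can[:341,480:]=b1; save("c5.png",can)
E
```

```text
[ 0.54607052 -0.03593088  0.28333009] [6.56085534e-01 3.07183164e+00 1.77734901e-04] 0.02426477124369987 9.1 [-1.12459953  1.44570048 -2.14706434]
```

View pics/c5.png

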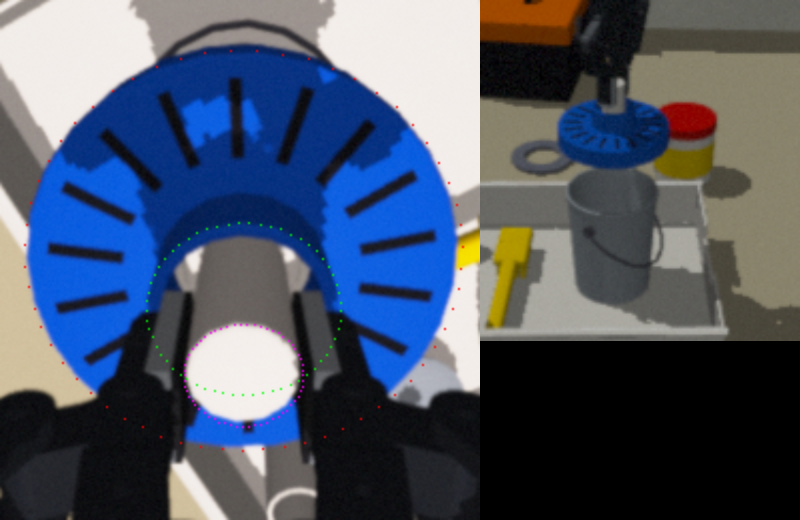

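The held set is level and centred on the TCP, as the knob-top circle matches, and it hangs over the pail. I start lowering.

Request:
{"fn": "drive_tool", "kwargs": {
  "series": "0 0 0.01 0;0 0 0.03 0;0 0 0.06 0;0 0 0.09 0;0 0 0.12 0;0 0 0.145 0;0 0 0.165 0;0 0 0.178 0;0 0 0.183 0;0 0 0.183 0"
}}

```text
t: 10.45
tool_pos: [0.5462, -0.0346, 0.2287]
orientation: [0.653, 3.072, 0.001]
wrist_force: [0.1, 0.6, -2.4]
grip_width: 0.0246
```

Request:
{"fn": "drive_tool", "kwargs": {
  "series": "0 0 0.004 0;0 0 0.008 0;0 0 0.012 0;0 0 0.016 0;0 0 0.02 0;0 0 0.024 0;0 0 0.027 0;0 0 0.03 0;0 0 0.03 0;0 0 0.03 0"
}}

```text
t: 11.7
tool_pos: [0.5462, -0.0346, 0.2197]
orientation: [0.653, 3.072, 0.001]
wrist_force: [-0.1, -0.2, -2.2]
grip_width: 0.0244
```

Request:
{"fn": "drive_tool", "kwargs": {
  "series": "0 0 0.003 0;0 0 0.006 0;0 0 0.009 0;0 0 0.012 0;0 0 0.015 0;0 0 0.018 0;0 0 0.021 0;0 0 0.024 0;0 0 0.024 0;0 0 0.024 0"
}}

```text
t: 12.95
tool_pos: [0.5463, -0.0347, 0.2126]
orientation: [0.653, 3.072, 0.001]
wrist_force: [1.7, -3.2, -0.7]
grip_width: 0.0244
```

Request:
{"fn": "drive_tool", "kwargs": {
  "series": "0 0 0.002 0;0 0 0.004 0;0 0 0.006 0;0 0 0.008 0;0 0 0.01 0;0 0 0.012 0;0 0 0.014 0;0 0 0.014 0;0 0 0.014 0;0 0 0.014 0"
}}

```text
t: 14.2
tool_pos: [0.5464, -0.0347, 0.2085]
orientation: [0.653, 3.071, 0.001]
wrist_force: [3.1, -2.0, 0.4]
grip_width: 0.0243
```

Contact is light, with 3 N sideways (+x, -y). I ease about 1.5 mm that way and continue down.

Request:
{"fn": "drive_tool", "kwargs": {
  "series": "-0.002 0 0 0;-0.005 -0.001 0 0;-0.005 -0.001 0.001 0;-0.005 -0.001 0.002 0;-0.005 -0.001 0.003 0;-0.005 -0.001 0.004 0;-0.005 -0.001 0.005 0;-0.005 -0.001 0.005 0;-0.005 -0.001 0.005 0;-0.005 -0.001 0.005 0"
}}

```text
t: 15.45
tool_pos: [0.5477, -0.0357, 0.2081]
orientation: [0.653, 3.07, 0.001]
wrist_force: [-1.0, -1.8, 6.4]
grip_width: 0.0244
```

Request:
{"fn": "drive_tool", "kwargs": {
  "series": "0 0.001 0.001 0;0 0.001 0.002 0;0 0.001 0.003 0;0 0.001 0.004 0;0 0.001 0.005 0;0 0.001 0.005 0;0 0.001 0.005 0;0 0.001 0.005 0;0 0.001 0.005 0;0 0.001 0.005 0"
}}

```text
t: 16.7
tool_pos: [0.5478, -0.0357, 0.2081]
orientation: [0.653, 3.069, -0.0]
wrist_force: [-1.5, -2.6, 7.5]
grip_width: 0.0243
```

```bash
python3 - <<'E'
from h import *
s=status.read_state();print(s["tool_pos"],s["t"],s["wrist_force"],s["wrist_torque"])
si=imaging.grab_frame("side")
save("s6.png",cv2.resize(si[120:260,240:400],(640,560),interpolation=cv2.INTER_CUBIC))
E
```

```text
[ 0.54784771 -0.0356534   0.20811997] 16.7 [-1.49200835 -2.64273132  7.47678197] [-0.39503496  0.36804775  0.08211979]
```

View pics/s6.png

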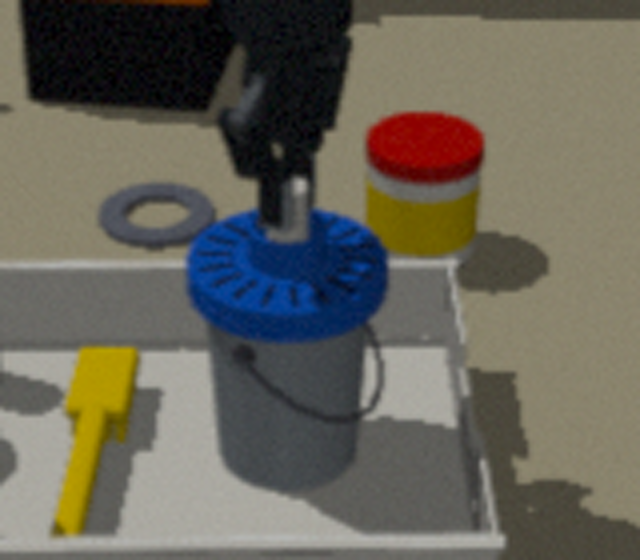

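The cover sits flush on the pail, the TCP stands at the home height of .208 and the force is rising, so the inner lid is home. I let go of the knob.

Request:
{"fn": "drive_tool", "kwargs": {
  "series": "0 0 0 0;0 0 0 0;0 0 0 0;0 0 0 0;0 0 0 0;0 0 0 0;0 0 0 0;0 0 0 0;0 0 0 0;0 0 0 0",
  "hand": -0.75
}}

```text
t: 18.0
tool_pos: [0.5478, -0.0357, 0.2081]
orientation: [0.653, 3.069, -0.0]
wrist_force: [0.5, 0.0, 0.1]
grip_width: 0.0749
```

Request:
{"fn": "drive_tool", "kwargs": {
  "series": "0 0 -0.03 0;0 0 -0.08 0;0 0 -0.15 0;0 0 -0.2 0;0 0 -0.23 0;0 0 -0.23 0;0 0 -0.23 0;0 0 -0.23 0;0 0 -0.23 0;0 0 -0.23 0"
}}

```text
t: 19.25
tool_pos: [0.5475, -0.0356, 0.2768]
orientation: [0.653, 3.069, -0.0]
wrist_force: [-0.3, -0.1, -0.1]
grip_width: 0.0748
```

```bash
python3 - <<'E'
from h import *
s=status.read_state();print(s["tool_pos"],s["t"],s["wrist_force"],s["grip_width"])
c=cal("wrist");iw=imaging.grab_frame("wrist")
p=np.array([.5478,-.0357,0]);ov=iw.copy();a=np.linspace(0,2*np.pi,90)
for rad,z,col in((.064,.179,(255,0,0)),(.025,.203,(0,255,0)),(.013,.231,(255,0,255))):
    for q in proj(c,np.c_[p[0]+rad*np.cos(a),p[1]+rad*np.sin(a),0*a+z]): cv2.circle(ov,(int(round(q[0])),int(round(q[1]))),0,col,-1)
h=cv2.cvtColor(iw,cv2.COLOR_RGB2HSV)
m=((h[...,0]>100)&(h[...,0]<125)&(h[...,1]>120)&(h[...,2]>60)).astype(np.uint8)
n,l,st,_=cv2.connectedComponentsWithStats(m);i=1+np.argmax(st[1:,4]);print(st[i])
w=((h[...,1]<60)&(h[...,2]>170)).astype(np.uint8); n,l,st,ce=cv2.connectedComponentsWithStats(w)
u=proj(c,[[p[0],p[1],.231],[p[0],p[1],.203],[p[0],p[1],.179]]);print(u)
print([(st[i],ce[i]) for i in range(1,n) if st[i,4]>100 and abs(ce[i][0]-u[0][0])<60 and abs(ce[i][1]-u[0][1])<60])
save("w7.png",cv2.resize(ov[80:330,190:450],(780,600) if 0 else (624,600),interpolation=cv2.INTER_CUBIC))
E
```

```text
[ 0.54748416 -0.03555357  0.27682095] 19.25 [-0.3015904  -0.06145512 -0.06435976] 0.07476208941963905
[  241   114   159   154 15675]
[[321.31072263 225.06213176]
 [321.25535794 209.3361242 ]
 [321.21702967 198.46939009]]
[(array([ 301,  207,   39,   36, 1078], dtype=int32), array([320.15955473, 224.13079777]))]
```

View pics/w7.png

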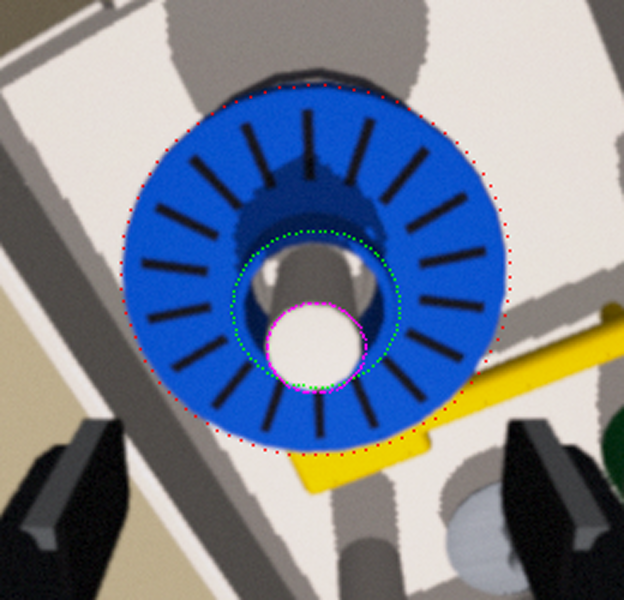

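The knob is released, standing free in the collar with the inner lid in place. The disc and knob match the predicted circles within 1 px. I descend for the collar with the TCP at about .181, keeping the tips above the disc top at .179.

Request:
{"fn": "drive_tool", "kwargs": {
  "series": "0 -0.002 0.04 0;0 -0.002 0.09 0;0 -0.002 0.14 0;0 -0.002 0.19 0;0 -0.002 0.23 0;0 -0.002 0.265 0;0 -0.002 0.29 0;0 -0.002 0.308 0;0 -0.002 0.318 0;0 -0.002 0.318 0"
}}

```text
t: 20.55
tool_pos: [0.5477, -0.0362, 0.1816]
orientation: [0.653, 3.069, -0.0]
wrist_force: [-0.5, -0.1, 0.4]
grip_width: 0.0749
```

Request:
{"fn": "drive_tool", "kwargs": {
  "series": "0 0 0 0;0 0 0 0;0 0 0 0;0 0 0 0;0 0 0 0;0 0 0 0;0 0 0 0;0 0 0 0;0 0 0 0;0 0 0 0",
  "hand": 0.4,
  "force": 30
}}

```text
t: 21.8
tool_pos: [0.5481, -0.0362, 0.1823]
orientation: [0.652, 3.068, 0.0]
wrist_force: [0.1, 0.8, 5.1]
grip_width: 0.0484
```

Request:
{"fn": "drive_tool", "kwargs": {
  "series": "0 0 -0.005 0;0 0 -0.015 0;0 0 -0.03 0;0 0 -0.05 0;0 0 -0.07 0;0 0 -0.09 0;0 0 -0.11 0;0 0 -0.13 0;0 0 -0.14 0;0 0 -0.14 0"
}}

```text
t: 23.05
tool_pos: [0.548, -0.0362, 0.2246]
orientation: [0.652, 3.067, 0.0]
wrist_force: [0.4, -0.4, -0.7]
grip_width: 0.0481
```

Request:
{"fn": "drive_tool", "kwargs": {
  "series": "0 0 -0.01 0;0 0 -0.03 0;0 0 -0.06 0;0 0 -0.09 0;0 0 -0.12 0;0 0 -0.15 0;0 0 -0.175 0;0 0 -0.19 0;0 0 -0.195 0;0 0 -0.195 0"
}}

```text
t: 24.3
tool_pos: [0.5476, -0.0361, 0.2829]
orientation: [0.652, 3.068, 0.0]
wrist_force: [0.6, -0.4, -0.6]
grip_width: 0.0482
```

```bash
python3 - <<'E'
from h import *
s=status.read_state();print(s["tool_pos"],s["orientation"],s["t"],s["wrist_force"],s["grip_width"])
si=imaging.grab_frame("side");iw=imaging.grab_frame("wrist");to=imaging.grab_frame("top")
a=cv2.resize(si[80:270,170:410],(480,380),interpolation=cv2.INTER_CUBIC)
b=cv2.resize(iw,(320,200)); d=cv2.resize(to[90:270,180:460],(320,180))
save("f8.png",np.hstack([a,np.vstack([b,d])]))
E
```

```text
[ 0.54756192 -0.03610807  0.28289808] [6.52199633e-01 3.06753081e+00 1.04901281e-04] 24.3 [ 0.61007614 -0.40386821 -0.60615336] 0.04818571517998004
```

View pics/f8.png

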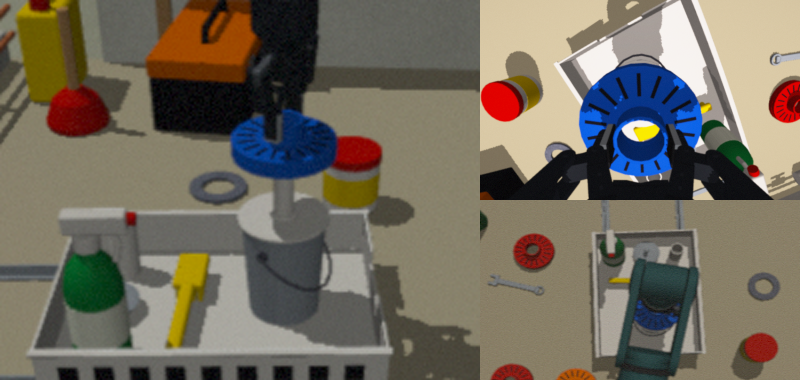

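The last picture shows the inner lid and knob seated on the pail and the cover held level above it. The brush, spray, tub and ring are where they were. I hand it in.

```bash
python3 - <<'E'
from h import *
from plant import hand_in
s=status.read_state();print(s["t"],s["tool_pos"],np.abs(s["joint_vel"]).max(),s["grip_width"])
print(hand_in())
E
```

```text
24.45 [ 0.54746254 -0.03611956  0.28270702] 0.0010790069229313507 0.0483786713054004
the job is handed in; nothing more can be done
None
```

The job is handed in at 24.5 s of the 64 s allowed. I lifted the nested set by its white knob, seated it on the pail and let go. Then I took the blue cover by its collar and lifted it off alone.

- **Inner lid home:** the tool stopped at 0.208 m, the expected home height, and the upward force rose to 7.5 N. The last side view shows the inner lid and knob seated on the pail.
- **Cover held:** it is about 10 cm above where it sat (tool rose from 0.182 to 0.283 m), level in the side view and with the arm at rest.
- **Bystanders:** the brush, spray bottle, tub and filter ring looked unmoved in the last pictures.

**Small disagreements:**
- The pail-mouth estimates differed by 2–4 mm. I corrected this with a 1.5 mm shift during seating, when the rim pushed back sideways at about 3–4 N.
- The final wrist force read about -0.6 N, where the cover's weight would be about -1.6 N. The sensor was drifting by about that much, and the pictures show the cover in hand.
- The gripper width read about 1.6 mm below the true diameter on both the knob and the collar.

I did not re-measure the pail or drawer position after seating. Nothing suggested they had shifted by more than a millimetre or two.

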